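# Tip the brass disc out of its press-to-tilt pocket and stand it in the rack

## Robot

A 6-joint arm with a two-finger parallel gripper is mounted at the origin on the work surface; the furniture and walls round the work are solid. World frame = base frame: x ahead of the robot, y to its left, z up, the work surface at z = 0. Lengths are in mm, angles in rad, forces in N, time in s.
With the tool pointing down it reaches from about 300 to 950 mm from the base axis. Payload 3.1 kg.
Tool frame: the origin (TCP) lies on the centre line of the jaws, within the pads' length; the fingertips stand ahead of it and the grasp point (between the pads) lies 5 mm behind it (tips_ahead is the z of the fingertips in the tool frame, in mm); z points along the fingers, y is the line along which they close (so a half turn about z gives the same grasp; the last joint's range is limited). The gripper opens to 85 mm and grips with 20 to 120 N. Pads are 22 mm wide; open, the fingers measure 114 mm over their backs; the gripper's body (76 mm by 85 mm) begins 54 mm behind the grasp point. The pads swing forward as they close: fully open they stand 13 mm farther back than shut.
Start: joints at [-1.36, 0.308, 1.634, -0, 1.2, -0.07], TCP at [173.176, -600.535, 245.272] pointing down, gripper open.
Joint ranges: [-3.06, 3.06], [-0.79, 1.96], [0.05, 2.63], [-1.19, 4.34], [0.05, 2.64], [-2.94, 2.94]. Speed limits (rad/s): [2.79, 2.79, 3.14, 3.14, 3.14, 3.14].

## Interface

Orientations are given as a rotation vector (axis times angle).
In Python, from station import * gives the robot as it stands.
- The arm moves only by the tool move_arm, never from a script. Its argument "steps" is a list of rows, each a list of 7 numbers: the opening, from 0 (shut) to 1 (fully open), then the shift along the tool's x, y, z in m, then the turn, a rotation vector about the tool's x, y, z in rad. A call has 1 to 5 rows; each row is the pose to reach, as a shift and turn from the pose commanded when the call began, along the tool's axes at that moment; what a row does not reach only later rows make up. A row lasts 1/12 s, in which the tool goes at most 41.7 mm and 7.16 degrees, less where a joint would pass 70% of its speed; a pose out of reach is approached as far as the arm can. A call with a gripper value outside its range is refused whole. The fingers move at their own pace and stop on an object; "force" is the grip in N (left out, the last holds). Time passes only in rows, so rows that repeat a pose let the fingers close. It gives the time, the measured TCP pose, the force, the opening and the grip force at its end, in the units of the state.
- observe(): the state, without advancing time (a new reading comes with each control period).
- capture(name): name is "scene" or "top"; returns the picture (384x512x3 uint8, blue, green, red); there is no depth.
- camera_info(name): a dict with "mtx" (3x3 intrinsics, pixels), "dist_coeffs" ([k1, k2, p1, p2, k3] as OpenCV has them; the pictures are not rectified), "rvec" (rotation vector, rad) and "tvec" (3), from world to camera coordinates, as OpenCV has them. Camera axes: x right, y down, z forward; pixel columns grow to the right and rows downward; lengths in mm; the calibration is good to about 2 mm. A picture is of the moment at which its call begins. camera_info takes no time and is no camera call.
- sign_off(): hands the job in; it is judged then, once.
Trained networks look in the newest picture that a camera, given by its name, has taken for a name from the list of things; names that differ only in an ending like _2 or _b are one class to them, and where a whole thing is asked for, a point or a joint stands for the part that bears it (a point fixed in the world has none). Each returns a list of dicts, best first, with "score" (0 to 1); they miss things now and then, are a little off and sometimes report something else, mostly with a low value. They report only what shows in the picture. A call takes as long as a camera call.
- regions_of(target, camera): "mask" (384x512 bool, what is visible of it) and "extent" ([left, top, right, bottom] in pixels, round what is visible of it).
- landmark_of(target, camera): "xy" ([column, row] in pixels: a listed point, or the origin of a listed thing).
The state is a dict: "time": time; "joints": joint angles; "qvel": joint speeds; "tau": joint torques, N m; "ee_pos": TCP position; "orientation": TCP orientation; "contact_force": force on the tool from outside, world axes, zero at the start; "moment": the same for the moment, N m; "opening": opening from 0.0 (shut) to 1.0 (fully open); "grasp_force": force on a finger pad.
Only numpy, scipy, OpenCV 4.12 (cv2) and the standard library are available. Lean on these libraries where they do the work, as an engineer would, in place of code of your own. Each camera call takes 0.05 s, during which the arm holds its last target. There are 200 camera calls.

## Task

Get the brass disc out of the blue two-pocket tray: press down on the side of the disc that lies over the tray's thumb notch so that the disc tips and stays leaning against the pocket wall with its opposite edge up, then grip that raised edge. Lift it out and stand it on edge in the free slot of the grey rack, let go, and leave the dark discs, the glue bottle and the caliper where they are.

Things in the scene. Friction and masses are not known exactly. Their poses are not given: they have to be found in the camera images.
- brass_centre (a point): Centre of the brass disc, half-way through its thickness: a plain solid disc 60 mm in diameter, 10 mm thick, about 0.15 kg; z is the disc's own axis, normal to its flat faces. It starts lying flat in one of the tray's two pockets, its top face flush with the tray's top, so that it cannot be gripped there until it is tipped.
- tray: Blue disc tray, fixed, 92 mm along its x, 168 mm along y, 46 mm high, on a thin plate 108 x 188 x 4 mm. Origin at the centre of its underside; x points to the thumb-notch side, which faces the robot; z up. Two pockets 10 mm deep at y = +42 and -42 mm, 62 mm wide, half round on the -x side and straight-sided towards +x, where a thumb notch 44 mm wide, cut down to z = 36 mm, opens to the side.
- pocket_a (a point): Centre of the disc's place in the tray's pocket at y = +42 mm, at seat height (36 mm above the bench); axes as the tray's. The flat seat carries the disc from -x up to a straight edge at x = +2.5 mm from here. Beyond that edge is a well 28 mm deep and 64 mm wide in y, its end wall at x = +34 mm.
- pocket_b (a point): The same point of the pocket at y = -42 mm. In either pocket, a fingertip pressing the disc about 25 mm to +x of this point, down to about 2 mm above seat height, tips it (a few N). It then stays leaning by itself 50 to 65 degrees from level; its -x edge (away from the robot) stands 10 to 20 mm above the tray's top.
- rack: Grey disc rack, fixed, 124 mm along its x, 86 mm along y, 45 mm high. Origin at the centre of its underside, z up. Two slots along y, at x = -27 and +27 mm, each 15 mm wide between upright fins 68 mm long that flare out over the top 8 mm; floor at z = 8 mm; low end stops leave 65 mm of length. The slot at x = +27 mm holds a dark disc; the one at -27 mm (nearer the robot) is free.
- free_slot (a point): Point in the free slot of the rack (x = -27 mm, y = 0, z = 38 mm in the rack's frame) where the centre of a disc standing in it lies. Axes as the rack's: x across the slot, y along it, z up.
- dark_disc: Dark steel disc of the same size lying in the other pocket of the tray. Origin at the centre of its underside. To be left alone.
- rack_disc: Dark steel disc of the same size standing on edge in the rack's other slot. Origin at its lowest point. To be left alone.
- bottle: Small white dropper bottle, 29 mm in diameter, 80 mm high, standing on the bench. Origin at the centre of its underside. To be left alone.
- gauge: Black digital caliper, 202 mm long, 14 mm high, lying on the bench beyond the work, along y. Origin at the centre of its underside. To be left alone.

How it is judged:
By the outcome, as a careful person would: the job done as asked, in the order asked, and still so for the second after the job is handed in, with the robot touching nothing.
It also fails if it takes over 45 s, if anything falls off the work surface, if the arm or the gripper's body presses on something with over 40 N, if the wrist force passes 120 N, or if a joint passes its speed limit or range.

## Working session

There is one attempt and no reset: what is moved stays moved. The work goes in short steps, Python scripts to look and compute and a tool call to move; the robot and the scene stay as the last step left them, time stands still between calls to the robot, and variables do not carry over. Pictures are saved under pics/ and viewed, at most 10 in all, crops included, and the job is handed in when it is done.

Besides the shell and the picture viewer there is one more tool, called after "Emit:" in YAML: its name, and indented under it one key for each argument. move_arm: Moves the arm, as the interface text tells. Its arguments: {"type":"object","properties":{"steps":{"type":"array","items":{"type":"array","items":{"type":"number"}}},"force":{"type":"number"}},"required":["steps"]}

```bash
mkdir -p pics
cat > h.py <<'E'
from station import *
import numpy as np, cv2
def cam(c):
    i=camera_info(c); R,_=cv2.Rodrigues(np.array(i["rvec"],float)); return np.array(i["mtx"],float),np.array(i["dist_coeffs"],float),R,np.array(i["tvec"],float).ravel(),i
def ray(c,xy):
    K,d,R,t,_=cam(c); u=cv2.undistortPoints(np.array([[xy]],float),K,d).ravel()
    v=R.T@np.array([u[0],u[1],1]); return -R.T@t,v/np.linalg.norm(v)
def onz(c,xy,z):
    o,v=ray(c,xy); return o+v*(z-o[2])/v[2]
def tri(p1,p2):
    o1,v1=ray("scene",p1);o2,v2=ray("top",p2)
    A=np.stack([v1,-v2],1); s=np.linalg.lstsq(A,o2-o1,rcond=None)[0]
    a=o1+v1*s[0];b=o2+v2*s[1]; return (a+b)/2,np.linalg.norm(a-b)
def proj(c,P):
    K,d,R,t,i=cam(c); return cv2.projectPoints(np.array(P,float).reshape(-1,3),np.array(i["rvec"],float),t,K,d)[0].reshape(-1,2)
E
python3 - <<'E'
from h import *
np.set_printoptions(precision=1,suppress=True)
a=capture("scene");b=capture("top")
cv2.imwrite("pics/s0.png",a);cv2.imwrite("pics/t0.png",b)
for n in ["brass_centre","tray","pocket_a","pocket_b","rack","free_slot","dark_disc","rack_disc","bottle","gauge"]:
    L={}
    for c in ["scene","top"]:
        r=landmark_of(n,c); L[c]=r
        print(n,c,[(np.array(q["xy"]),round(q["score"],2)) for q in r[:2]])
    if L["scene"] and L["top"]: print("   ",*tri(L["scene"][0]["xy"],L["top"][0]["xy"]))
o=observe();print(o)
E
```

```text
brass_centre scene [(array([316.6, 180.4]), 0.55)]
brass_centre top []
tray scene [(array([306.3, 204.8]), 0.82)]
tray top [(array([308. , 215.5]), 0.6)]
    [ 527.5 -127.     5.7] 3.4499633725356214
pocket_a scene [(array([314.7, 180.8]), 0.77), (array([296.9, 204. ]), 0.66)]
pocket_a top [(array([291.7, 214.6]), 0.96), (array([328.9, 209.9]), 0.59)]
    [505.3 -81.5 117.6] 19.253638572269182
pocket_b scene [(array([314.7, 180.8]), 0.77), (array([296.9, 204. ]), 0.66)]
pocket_b top [(array([291.7, 214.6]), 0.96), (array([328.9, 209.9]), 0.59)]
    [505.3 -81.5 117.6] 19.253638572269182
rack scene [(array([246.2, 294. ]), 0.7)]
rack top [(array([191. , 222.5]), 0.91)]
    [509.6 142.9  -0.4] 4.109165300547844
free_slot scene [(array([248. , 293.2]), 0.72), (array([299.7, 204.6]), 0.7)]
free_slot top [(array([187.4, 235.6]), 0.74)]
    [487.5 151.   22.9] 17.008048348733038
dark_disc scene [(array([299.3, 202.3]), 0.59)]
dark_disc top [(array([290.4, 213.9]), 0.74)]
    [524.7 -82.4  48.2] 0.4632585506467331
rack_disc scene [(array([238.2, 285.3]), 0.62)]
rack_disc top [(array([193.3, 207.6]), 0.44), (array([325.9, 211.6]), 0.27)]
    [538.9 136.1   0. ] 15.70985275806524
bottle scene [(array([178.4, 239.1]), 0.61), (array([297.8, 205.7]), 0.25)]
bottle top [(array([209. , 146.4]), 0.68)]
    [695.3 105.9   5.3] 4.674795854785324
gauge scene [(array([244. , 180.4]), 0.97)]
gauge top [(array([301.5, 144.9]), 0.94)]
    [ 692.2 -117.7    9.6] 6.536374268929388
{'time': 1.1, 'joints': array([-1.4,  0.3,  1.6,  0. ,  1.2, -0.1]), 'qvel': array([-0., -0., -0.,  0., -0., -0.]), 'tau': array([  0. , -41.5, -27.7,  -0. ,   0. ,   0. ]), 'ee_pos': array([ 173.2, -600.5,  245.3]), 'orientation': array([-3.1, -0.4, -0. ]), 'contact_force': array([-0.5,  0.2,  0.1]), 'moment': array([ 0., -0.,  0.]), 'grasp_force': 0.0, 'opening': 1.0015491637911351}
```

Run:
```python
import cv2
a=cv2.imread("pics/s0.png")[130:350,130:390];b=cv2.imread("pics/t0.png")[110:280,130:390]
cv2.imwrite("pics/v1.png",cv2.resize(a,None,fx=2.7,fy=2.7,interpolation=2))
cv2.imwrite("pics/v2.png",cv2.resize(b,None,fx=3,fy=3,interpolation=2))
```

```text
(no output)
```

View pics/v1.png

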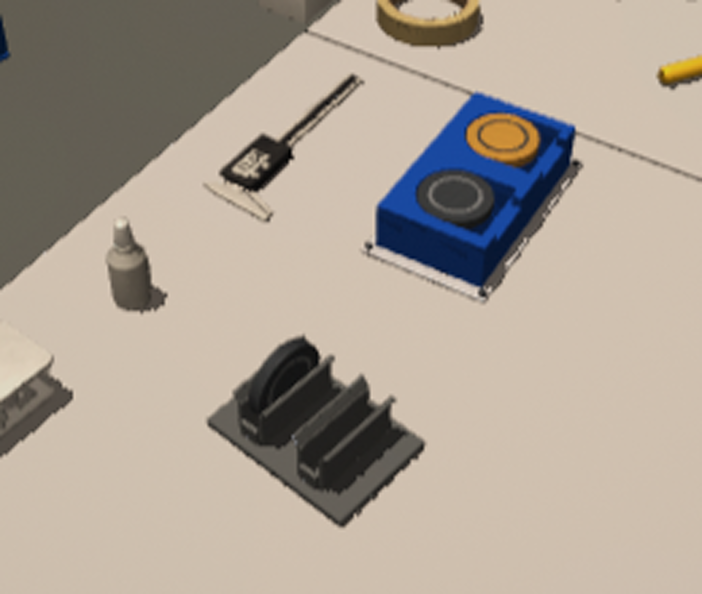

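View pics/v2.png

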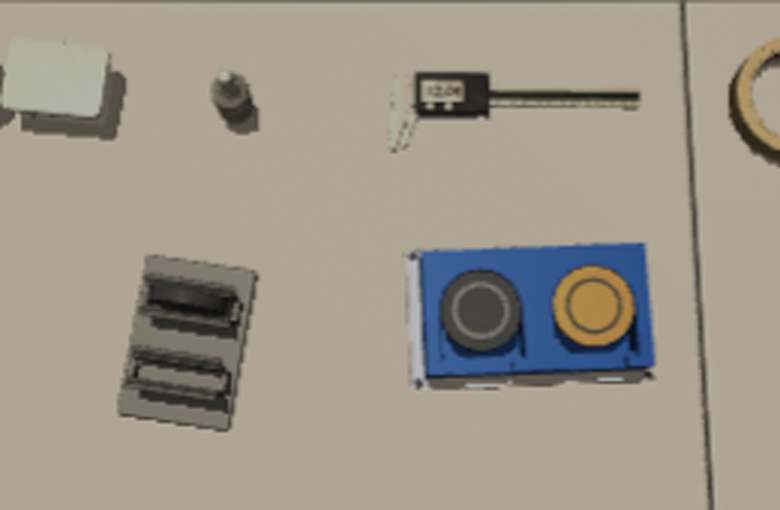

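Run:
```python
from h import *
np.set_printoptions(precision=1,suppress=True)
from scipy.optimize import least_squares
f=lambda p,o,s:np.array(p)/s+np.array(o)
t=lambda *p:f(p,(130,110),3); s=lambda *p:f(p,(130,130),2.7)
def fit(obj,obs,g):
    obj=np.array(obj,float)
    def W(x): 
        c,q=np.cos(x[2]),np.sin(x[2]); P=obj.copy(); P[:,:2]=obj[:,:2]@np.array([[c,q],[-q,c]])+x[:2]; return P
    def r(x):
        P=W(x); return np.concatenate([proj(c,P[i])[0]-uv for c,i,uv in obs])
    R=least_squares(r,g,x_scale=[1,1,.01]); print(R.x,np.degrees(R.x[2]),"\n",R.fun.reshape(-1,2)); return R.x
# tray corners top z46
T=[[46,84,46],[46,-84,46],[-46,-84,46],[-46,84,46]] # notch-side far(-y world), notch near-rack, back near rack, back far
x=fit(T,[("top",0,t(655,366)),("top",1,t(427,376)),("top",2,t(422,252)),("top",3,t(645,243)),
 ("scene",0,s(574,129)),("scene",1,s(485,244)),("scene",2,s(378,206)),("scene",3,s(477,95))],[527,-127,3.1])
# rack plate corners
for z in (4,8):
  Rk=[[62,43,z],[62,-43,z],[-62,-43,z],[-62,43,z]]
  fit(Rk,[("top",0,t(147,256)),("top",1,t(257,271)),("top",2,t(229,430)),("top",3,t(119,415)),
  ("scene",0,s(208,420)),("scene",2,s(424,443)),("scene",3,s(343,520))],[510,143,-.1])
for c in ("top","scene"):
    m=regions_of("brass_centre",c)
    for q in m[:2]:
        ys,xs=np.nonzero(q["mask"]); print(c,q["score"],q["extent"],xs.mean(),ys.mean(),len(xs),onz(c,(xs.mean(),ys.mean()),46))
c,q=np.cos(x[2]),np.sin(x[2])
for sy in(42,-42): print("pocket",sy,x[0]-q*sy,x[1]+c*sy)
print("well dir",c,q, proj("top",[x[0]-q*42,x[1]+c*42,46]))
from scipy.spatial.transform import Rotation
print(Rotation.from_rotvec(observe()["orientation"]).as_matrix())
for c in("top","scene"):K,d,R,t_,i=cam(c);print(-R.T@t_)
```

```text
[ 527.5 -125.     3.2] 181.95290361906993 
 [[ 0.4 -0.1]
 [ 0.3 -0.5]
 [ 0.  -0.4]
 [ 0.3 -0.1]
 [ 0.9 -0.5]
 [ 0.2  2.3]
 [-0.3  0.4]
 [-0.4 -0.9]]
[508.9 137.5  -0.1] -8.473953203615292 
 [[ 0.8 -0.8]
 [ 0.6 -0.6]
 [ 1.1 -0.3]
 [ 0.3 -0.6]
 [-0.5  1. ]
 [ 1.   0.2]
 [-0.2  2. ]]
[508.  138.2  -0.1] -8.577337662525132 
 [[ 0.2 -0.7]
 [ 0.1 -0.4]
 [ 0.5  0.1]
 [-0.5 -0.4]
 [-0.5  0.1]
 [ 1.3 -0.6]
 [-0.1  1.3]]
top 0.87 [317.7, 198.9, 341.6, 224.5] 327.0916955017301 211.82525951557093 578 [ 529.1 -164.5   46. ]
top 0.68 [261.3, 130.5, 344.1, 162.4] 291.9791449426486 142.43274244004172 959 [689.9 -89.9  46. ]
scene 0.64 [302.2, 169.5, 327.6, 191.8] 315.78901734104045 180.42485549132948 346 [ 530.9 -167.5   46. ]
pocket 42 528.9701022782654 -166.99620722160284
pocket -42 526.1075503770423 -83.04499641072293
well dir -0.9994191763199992 -0.03407799882408412 [[328.2 211.9]]
[[ 1.   0.3  0. ]
 [ 0.3 -1.   0. ]
 [ 0.  -0.  -1. ]]
[419.6   2.1 890.2]
[193.8 590.2 713.4]
```

```bash
cat >> h.py <<'E'
from scipy.spatial.transform import Rotation as Ro
def pose(psi,tilt=0,yaw=None):
    """tool down, tool x at angle psi in world; then rotated by tilt about tool x"""
    c,s=np.cos(psi),np.sin(psi)
    return Ro.from_matrix(np.array([[c,s,0],[s,-c,0],[0,0,-1.]]))*Ro.from_rotvec([tilt,0,0])
def to(pos,R):
    o=observe();R0=Ro.from_rotvec(o["orientation"]); d=R0.inv().apply(np.array(pos,float)-o["ee_pos"])/1000
    r=(R0.inv()*R).as_rotvec()
    print("t",round(o["time"],2),"row",np.round(d,4),np.round(r,3),"rowsneeded",round(np.linalg.norm(d)/.0417,1),round(np.degrees(np.linalg.norm(r))/7.16,1)); return o
E
python3 - <<'E'
from h import *
import station
print([n for n in dir(station) if not n.startswith('_')]); print(getattr(station,'tips_ahead',None))
o=to([504,-167.5,150],pose(0.035)); print(o["orientation"], [k for k in o])
E
```

```text
['Unreachable', 'camera_info', 'capture', 'landmark_of', 'observe', 'regions_of', 'sign_off', 'tips_ahead']
14.0
t 1.2 row [ 0.4379 -0.3244  0.0953] [-0.    -0.     0.246] rowsneeded 13.3 2.0
[-3.11066319e+00 -4.39600103e-01 -1.91437276e-05] ['time', 'joints', 'qvel', 'tau', 'ee_pos', 'orientation', 'contact_force', 'moment', 'grasp_force', 'opening']
```

Emit:
move_arm:
  steps:
    - [0,0.438,-0.324,0.095,0,0,0.246]
    - [0,0.438,-0.324,0.095,0,0,0.246]
    - [0,0.438,-0.324,0.095,0,0,0.246]
    - [0,0.438,-0.324,0.095,0,0,0.246]
    - [0,0.438,-0.324,0.095,0,0,0.246]

```text
time: 1.62
ee_pos: [298.6, -436.1, 209.3]
orientation: [3.141, 0.053, 0.001]
contact_force: [1.5, -0.4, 0.5]
opening: 0.297
grasp_force: 0.0
```

```bash
python3 -c "
from h import *
o=to([504,-167.5,150],pose(0.035));print(o['opening'],o['joints'])"
```

```text
t 1.62 row [ 0.2143 -0.2615  0.0593] [ 0.    -0.    -0.001] rowsneeded 8.2 0.0
0.29740750515583125 [-1.05284155e+00  1.61717458e-01  1.89308479e+00  1.89810957e-04
  1.08623802e+00  4.83959202e-01]
```

Emit:
move_arm:
  steps:
    - [0,0.21,-0.26,0.055,0,0,0]
    - [0,0.21,-0.26,0.055,0,0,0]
    - [0,0.21,-0.26,0.055,0,0,0]
    - [0,0.21,-0.26,0.055,0,0,0]
    - [0,0.21,-0.26,0.055,0,0,0]

```text
time: 2.03
ee_pos: [422.4, -271.6, 175.8]
orientation: [3.14, 0.054, 0.001]
contact_force: [0.1, -0.5, 0.5]
opening: 0.002
grasp_force: 0.0
```

```bash
python3 -c "
from h import *
o=to([504,-167.5,150],pose(0.035))"
```

```text
t 2.03 row [ 0.0851 -0.1013  0.0258] [ 0.001 -0.001 -0.   ] rowsneeded 3.2 0.0
```

Emit:
move_arm:
  steps:
    - [0,0.085,-0.101,0.051,0,0,0]
    - [0,0.085,-0.101,0.051,0,0,0]
    - [0,0.085,-0.101,0.051,0,0,0]
    - [0,0.085,-0.101,0.051,0,0,0]
    - [0,0.085,-0.101,0.051,0,0,0]

```text
time: 2.45
ee_pos: [503.6, -165.9, 123.0]
orientation: [-3.139, -0.062, 0.003]
contact_force: [-0.1, -0.4, -0.3]
opening: 0.0
grasp_force: 0.0
```

Run:
```python
from h import *
o=to([504,-167.5,52],pose(0.035))
a=capture("scene");b=capture("top")
a=cv2.resize(a[60:240,200:400],None,fx=3,fy=3,interpolation=2)
cv2.imwrite("pics/v3.png",a)
```

```text
t 2.45 row [0.0004 0.0017 0.071 ] [-0.002  0.002  0.004] rowsneeded 1.7 0.0
```

View pics/v3.png

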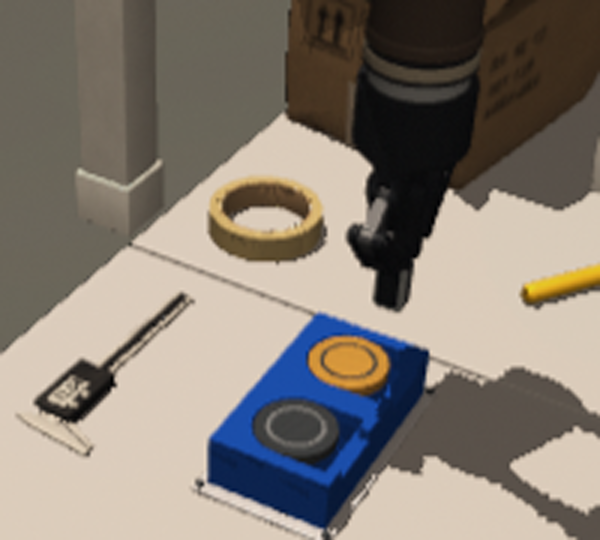

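The shut fingertips (crop 390,300) hang about 60 mm above the notch side of the brass disc (crop 348,362). Next I press down.

Emit:
move_arm:
  steps:
    - [0,0,0.001,0.035,0,0,0]
    - [0,0,0.001,0.055,0,0,0]
    - [0,0,0.001,0.061,0,0,0]
    - [0,0,0.001,0.067,0,0,0]
    - [0,0,0.001,0.072,0,0,0]

```text
time: 2.97
ee_pos: [503.1, -171.6, 53.2]
orientation: [3.14, 0.052, 0.002]
contact_force: [-0.1, -0.7, 0.1]
opening: 0.0
grasp_force: 0.0
```

Emit:
move_arm:
  steps:
    - [0,0,0,0.0,0,0,0]
    - [0,0,0,0.0,0,0,0]

```text
time: 3.13
ee_pos: [503.6, -171.1, 53.6]
orientation: [3.14, 0.054, 0.003]
contact_force: [0.1, -0.5, -0.3]
opening: -0.007
grasp_force: 0.0
```

Run:
```python
from h import *
o=to([504,-167.5,52],pose(0.035));print(o["ee_pos"],o["contact_force"])
a=capture("scene")
a=cv2.resize(a[130:230,250:370],None,fx=5,fy=5,interpolation=2)
cv2.imwrite("pics/v4.png",a)
```

```text
t 3.13 row [ 0.0005 -0.0036  0.0016] [ 0.001 -0.002 -0.001] rowsneeded 0.1 0.0
[ 503.577744   -171.06854151   53.59413477] [ 0.07341606 -0.5466134  -0.33477793]
```

View pics/v4.png

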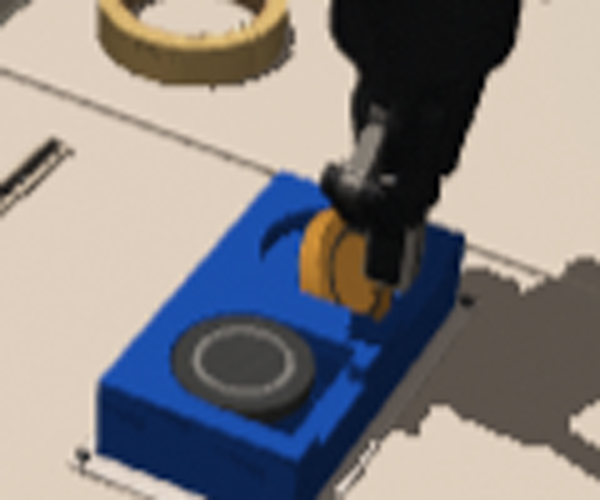

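The disc has tipped: its far edge stands up at crop (320,240). The finger isn't loaded, so I retract straight up.

Emit:
move_arm:
  steps:
    - [0,0,0,-0.02,0,0,0]
    - [0,0,0,-0.06,0,0,0]
    - [0,0,0,-0.1,0,0,0]
    - [0,-0.08,0,-0.12,0,0,0]
    - [0,-0.12,0,-0.12,0,0,0]

```text
time: 3.6
ee_pos: [425.6, -175.4, 173.5]
orientation: [3.135, 0.058, 0.017]
contact_force: [0.1, -1.7, 0.3]
opening: 0.002
grasp_force: 0.0
```

Run:
```python
from h import *
o=to([504,-167.5,52],pose(0.035));print(o["ee_pos"],o["joints"])
a=capture("scene");b=capture("top")
a=cv2.resize(a[145:215,280:360],None,fx=5,fy=5,interpolation=2)
b=cv2.resize(b[175:245,280:360],None,fx=5,fy=5,interpolation=2)
cv2.imwrite("pics/v5.png",np.hstack([a,b]))
np.set_printoptions(precision=1,suppress=True)
L={}
for c in("scene","top"):
    for q in landmark_of("brass_centre",c)[:2]: print(c,q); L.setdefault(c,q["xy"])
    for q in regions_of("brass_centre",c)[:1]: print(c,q["score"],q["extent"],q["mask"].sum())
if len(L)==2: print(tri(L["scene"],L["top"]))
```

```text
t 3.6 row [ 0.0773 -0.0058  0.1223] [ 0.006 -0.011  0.002] rowsneeded 3.5 0.1
[ 425.57726477 -175.38142832  173.46147298] [-4.85440694e-01  6.95218702e-02  2.07949178e+00 -1.82356200e-04
  9.79832590e-01  1.04839335e+00]
scene {'xy': [320.9, 184.2], 'score': 0.83}
scene 0.89 [309.5, 170.2, 325.7, 194.2] 305
top {'xy': [327.4, 215.5], 'score': 0.56}
top 0.78 [314.9, 205.6, 342.8, 224.1] 413
(array([ 519.6, -166.5,   41.4]), np.float64(3.990344957065739))
```

View pics/v5.png

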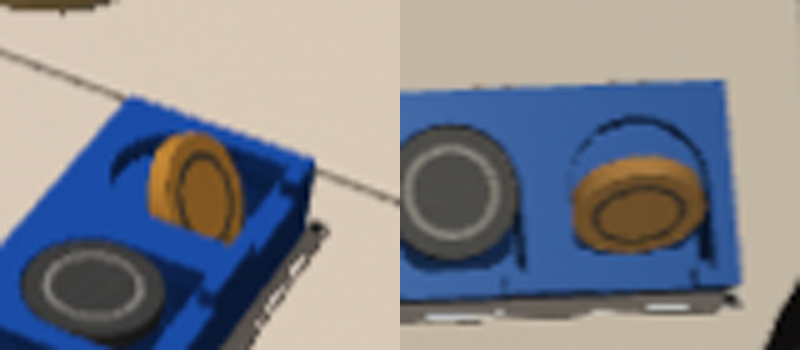

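Run:
```python
from h import *
np.set_printoptions(precision=2,suppress=True)
from scipy.optimize import minimize
M={c:regions_of("brass_centre",c)[0]["mask"] for c in("top",)}
# colour-based scene mask not needed; use extents + mask in top
yaw=np.radians(181.95); ux=np.array([np.cos(yaw),np.sin(yaw),0]); uy=np.array([-np.sin(yaw),np.cos(yaw),0]); P0=np.array([529,-167,0.])
ph=np.linspace(0,2*np.pi,60)
def sil(c,th,dx,dy,dz,dyaw=0):
    t=np.radians(th); cx=2.5+28/np.tan(t)-30*np.cos(t)+5*np.sin(t); cz=8+30*np.sin(t)+5*np.cos(t)
    ex=ux*np.cos(dyaw)+uy*np.sin(dyaw); ey=np.cross([0,0,1],ex)
    C=P0+ux*(cx+dx)+uy*dy+np.array([0,0,cz+dz]); e=-ex*np.cos(t)+np.array([0,0,np.sin(t)]); n=ex*np.sin(t)+np.array([0,0,np.cos(t)])
    P=np.concatenate([C+s*n+30*(np.cos(ph)[:,None]*e+np.sin(ph)[:,None]*ey) for s in(5,-5)])
    m=np.zeros((384*4,512*4),np.uint8); h=cv2.convexHull((proj(c,P)*4+2).astype(np.int32)); cv2.fillConvexPoly(m,h,1)
    return cv2.resize(m*255,(512,384),interpolation=cv2.INTER_AREA)/255.,C
def cost(p):
    s=0
    for c in M:
        m,_=sil(c,p[0],p[1],p[2],0,p[3]/20); k=M[c].astype(float); s+=np.abs(m-k).sum()
    return s
for g in (50,56,62):
    r=minimize(cost,[g,0,0,0],method="Nelder-Mead",options=dict(initial_simplex=np.array([[g,0,0,0],[g+4,0,0,0],[g,2,0,0],[g,0,2,0],[g,0,0,2]]),maxfev=120))
    print(r.x,r.fun,sil("top",r.x[0],r.x[1],r.x[2],0)[1])
    m,C=sil("scene",r.x[0],r.x[1],r.x[2],0,r.x[3]/20); ys,xs=np.nonzero(m>.5); print("scene pred",xs.min(),ys.min(),xs.max(),ys.max())
```

```text
[64.29 -0.13 -2.89 -0.8 ] 27.32156862745098 [ 521.56 -164.36   37.2 ]
scene pred 309 172 328 199
[63.33 -0.44 -2.66 -0.08] 27.43921568627451 [ 521.79 -164.58   37.05]
scene pred 309 172 327 199
[64.18 -0.14 -2.73 -0.59] 26.635294117647057 [ 521.57 -164.52   37.18]
scene pred 309 172 328 199
```

The disc leans about 63° with its raised edge near (535,-164,64). Grip along the disc plane, with the tool tilted 27°.

```bash
cat >> h.py <<'E'
E3=np.array([.454*.9994,.454*.034,.891]); END=np.array([521.7,-164.4,37.2])+30*E3
PG=pose(np.radians(91.95),np.radians(27))
E
python3 -c "
from h import *
print(END)
to(END+70*E3,PG)"
```

```text
[ 535.311828 -163.93692    63.93    ]
t 3.95 row [ 0.1446 -0.0058  0.0427] [ 0.372 -0.37  -1.538] rowsneeded 3.6 13.0
```

Emit:
move_arm:
  steps:
    - [0.3,0.145,-0.006,0.0,0.372,-0.37,-1.538]
    - [0.3,0.145,-0.006,0.0,0.372,-0.37,-1.538]
    - [0.3,0.145,-0.006,0.0,0.372,-0.37,-1.538]
    - [0.3,0.145,-0.006,0.0,0.372,-0.37,-1.538]
    - [0.3,0.145,-0.006,0.0,0.372,-0.37,-1.538]

```text
time: 4.37
ee_pos: [572.1, -162.0, 167.6]
orientation: [-2.847, -0.938, 0.209]
contact_force: [-0.6, -0.4, 0.0]
opening: 0.303
grasp_force: 0.0
```

```bash
python3 -c "
from h import *
o=to(END+70*E3,PG);print(o['ee_pos'],o['joints'])"
```

```text
t 4.37 row [-0.0008  0.0049  0.0413] [ 0.231 -0.227 -0.939] rowsneeded 1.0 7.9
[ 572.08284722 -162.01320756  167.62948681] [-0.35919702  0.44310496  1.62782506  0.02049331  1.26488495  0.56705791]
```

Emit:
move_arm:
  steps:
    - [0.3,0,0.0,0.0,0.231,-0.227,-0.939]
    - [0.3,0,0.0,0.0,0.231,-0.227,-0.939]
    - [0.3,0,0.0,0.0,0.231,-0.227,-0.939]
    - [0.3,0,0.0,0.0,0.231,-0.227,-0.939]
    - [0.3,0,0.0,0.0,0.231,-0.227,-0.939]

```text
time: 4.78
ee_pos: [567.3, -162.2, 166.9]
orientation: [-2.318, -1.653, 0.396]
contact_force: [0.1, 0.2, 0.7]
opening: 0.3
grasp_force: 0.0
```

```bash
python3 -c "
from h import *
o=to(END+70*E3,PG);print(o['ee_pos'],o['joints'])"
```

```text
t 4.78 row [0.0021 0.015  0.0377] [ 0.08  -0.085 -0.349] rowsneeded 1.0 2.9
[ 567.26762021 -162.24246018  166.88158791] [-0.32026373  0.55096634  1.5027462  -0.06271627  1.46716572  0.03020399]
```

Emit:
move_arm:
  steps:
    - [0.3,0.002,0.015,0.038,0.08,-0.085,-0.349]
    - [0.3,0.002,0.015,0.038,0.08,-0.085,-0.349]
    - [0.3,0.002,0.015,0.038,0.08,-0.085,-0.349]
    - [0.3,0.002,0.015,0.038,0.08,-0.085,-0.349]
    - [0.3,0.002,0.015,0.038,0.08,-0.085,-0.349]

```text
time: 5.2
ee_pos: [566.6, -162.2, 125.8]
orientation: [-1.937, -1.988, 0.478]
contact_force: [-0.6, 0.4, 1.6]
opening: 0.299
grasp_force: 0.0
```

Run:
```python
from h import *
o=to(END+25*E3,PG);print(o['ee_pos'],o['joints'])
to(END-1*E3,PG)
```

```text
t 5.2 row [-0.0007  0.0001  0.0443] [ 0.001 -0.002 -0.008] rowsneeded 1.1 0.1
[ 566.61699982 -162.24110136  125.78068267] [-0.2812766   0.64248986  1.47278307 -0.13981007  1.47747567 -0.26223427]
t 5.2 row [-0.0008  0.0001  0.0703] [ 0.001 -0.002 -0.008] rowsneeded 1.7 0.1
```

Emit:
move_arm:
  steps:
    - [0.3,-0.001,0,0.025,0,0,-0.008]
    - [0.3,-0.001,0,0.05,0,0,-0.008]
    - [0.3,-0.001,0,0.05,0,0,-0.008]

```text
time: 5.45
ee_pos: [539.0, -163.8, 79.0]
orientation: [-1.924, -1.988, 0.479]
contact_force: [-1.5, 1.4, 0.1]
opening: 0.305
grasp_force: 0.0
```

Run:
```python
from h import *
o=to(END-1*E3,PG);print(o['ee_pos'],o['contact_force'])
a=capture("scene");b=capture("top")
a=cv2.resize(a[125:215,270:360],None,fx=4.4,fy=4.4,interpolation=2)
b=cv2.resize(b[165:255,280:370],None,fx=4.4,fy=4.4,interpolation=2)
cv2.imwrite("pics/v6.png",np.hstack([a,b]))
```

```text
t 5.45 row [-0.0001  0.0037  0.0161] [-0.006 -0.005 -0.   ] rowsneeded 0.4 0.1
[ 538.98168279 -163.80892597   79.03243318] [-1.52964657  1.35167965  0.10261922]
```

View pics/v6.png

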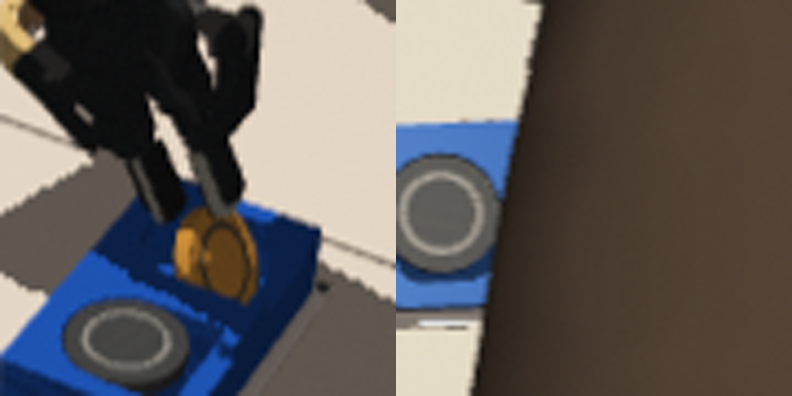

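Run:
```python
from h import *
np.set_printoptions(precision=0,suppress=True)
o=observe();R=Ro.from_rotvec(o["orientation"]);p=o["ee_pos"];print(np.round(p,1))
f=lambda P:(proj("scene",P)-[270,125])*4.4
for z in (14,9): 
  print("tips inner -y,+y (near side x+-11):",z,f([p+R.apply([sx,sy*13,z]) for sy in(-1,1) for sx in (-11,11)]).tolist())
n=R.apply([0,1,0])
for s in(-5,5):
  c=END-30*E3; ey=R.apply([1,0,0])
  print("rim",s,f([c+s*n+30*(np.cos(a)*E3+np.sin(a)*ey) for a in np.radians([-90,-60,-30,0,30,60,90])]).round().tolist())
```

```text
[ 543. -165.   82.]
tips inner -y,+y (near side x+-11): 14 [[225.1314144057818, 191.53312680197277], [205.61586427615214, 215.28819897074717], [180.8931383402519, 195.5621910537723], [161.08999967048953, 218.99022892940044]]
tips inner -y,+y (near side x+-11): 9 [[221.74820012473927, 182.86143615914568], [202.1461941692605, 206.54445152376726], [177.47695594009494, 187.03597004327384], [157.58773823617022, 210.3944143084686]]
rim -5 [[247.0, 234.0], [234.0, 213.0], [218.0, 206.0], [202.0, 216.0], [191.0, 239.0], [189.0, 270.0], [196.0, 300.0]]
rim 5 [[231.0, 235.0], [217.0, 215.0], [201.0, 208.0], [185.0, 217.0], [174.0, 240.0], [172.0, 271.0], [178.0, 301.0]]
```

Run:
```python
import cv2
a=cv2.imread("pics/v6.png")[130:320,100:300]
cv2.imwrite("pics/v7.png",cv2.resize(a,None,fx=3,fy=3,interpolation=2))
```

```text
(no output)
```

View pics/v7.png

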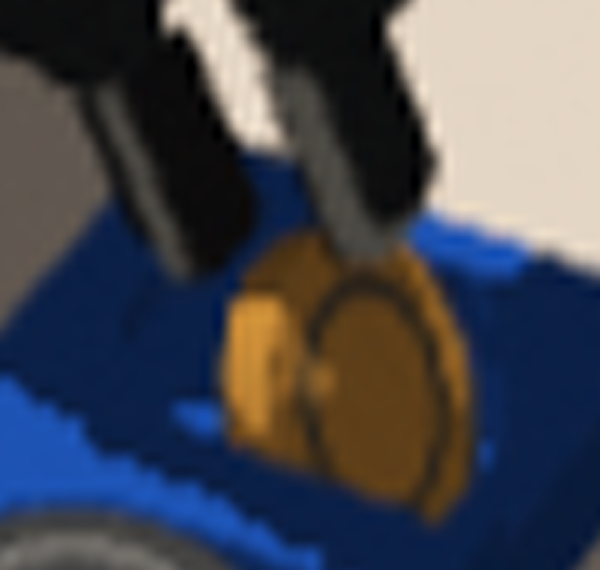

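```bash
python3 -c "
from h import *
o=to(END-1*E3,PG);print(o['ee_pos'],o['contact_force'])"
```

```text
t 5.55 row [0.0009 0.0018 0.0207] [ 0.001 -0.003 -0.   ] rowsneeded 0.5 0.0
[ 542.64241931 -164.63791266   82.35964457] [0.24757669 1.0269828  0.40565406]
```

Emit:
move_arm:
  steps:
    - [0.3,0.001,0.001,0.008,0,0,0]
    - [0.3,0.001,0.001,0.014,0,0,0]
    - [0.3,0.001,0.001,0.02,0,0,0]
    - [0.3,0.001,0.001,0.021,0,0,0]

```text
time: 5.88
ee_pos: [533.7, -163.6, 62.7]
orientation: [-1.927, -1.996, 0.476]
contact_force: [0.4, 0.6, 0.4]
opening: 0.3
grasp_force: 0.0
```

Emit:
move_arm:
  steps:
    - [0.2,0,0,0,0,0,0]
    - [0.15,0,0,0,0,0,0]
    - [0,0,0,0,0,0,0]
    - [0,0,0,0,0,0,0]
    - [0,0,0,0,0,0,0]
  force: 50

```text
time: 6.3
ee_pos: [534.7, -163.8, 63.5]
orientation: [-1.928, -1.997, 0.475]
contact_force: [0.8, -1.0, 0.8]
opening: 0.104
grasp_force: 51.0
```

Emit:
move_arm:
  steps:
    - [0,0,0,-0.008,0,0,0]
    - [0,0,0,-0.02,0,0,0]
    - [0,0,0,-0.04,0,0,0]
    - [0,0,0,-0.065,0,0,0]
    - [0,0,0,-0.09,0,0,0]

```text
time: 6.72
ee_pos: [575.6, -162.4, 144.7]
orientation: [-1.927, -1.996, 0.475]
contact_force: [1.6, 0.0, -2.8]
opening: 0.102
grasp_force: 50.7
```

Run:
```python
from h import *
r=np.radians(-8.5); q=np.array([508.5,137.8]); s=q-27*np.array([np.cos(r),np.sin(r)]); print("slot",s)
o=to([s[0],s[1],160],pose(np.pi/2+r)); print(o["ee_pos"],o["opening"],o["grasp_force"],o["contact_force"])
a=capture("scene")
for n in ("free_slot","rack"):
    print(n,landmark_of(n,"top")[:1] if 0 else landmark_of(n,"scene")[:2], proj("scene",[*s,38] if n=="free_slot" else [*q,0]))
cv2.imwrite("pics/v8.png",cv2.resize(a[90:220,250:400],None,fx=4,fy=4,interpolation=2))
```

```text
slot [481.79657169 141.7908541 ]
t 6.72 row [ 0.3073 -0.0807  0.0248] [-0.469  0.04   0.18 ] rowsneeded 7.6 4.0
[ 575.62046338 -162.39830932  144.7187573 ] 0.1020205332155975 50.67997992038727 [ 1.60331813  0.03755199 -2.83102483]
free_slot [{'xy': [255.6, 287.9], 'score': 0.94}] [[258.21201871 286.69938947]]
rack [{'xy': [248.7, 293.8], 'score': 0.85}] [[247.15937003 291.95947538]]
```

View pics/v8.png

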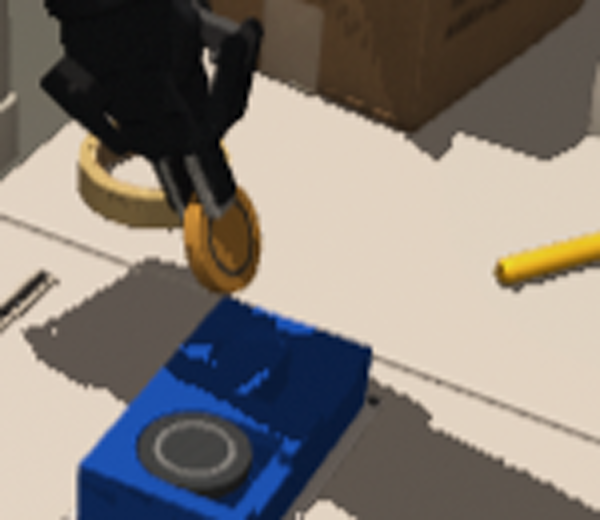

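The disc is out and held (crop 222,235). While the arm is away from the rack, I'll refine the rack pose with a silhouette fit.

Run:
```python
from h import *
from scipy.optimize import minimize
np.set_printoptions(precision=2,suppress=True)
M={}
for c in("scene","top"):
    im=capture(c); r=regions_of("rack",c)[0]; d=[q for q in regions_of("rack_disc",c) if q["score"]>.3][:1]
    M[c]=r["mask"]; print(c,r["score"],r["extent"],r["mask"].sum(),[ (q["score"],q["extent"]) for q in d], [ (np.array(q["xy"]),q["score"]) for n in("free_slot","rack") for q in landmark_of(n,c)[:1]])
    cv2.imwrite(f"pics/r_{c}.png",im); np.save(f"m_{c}.npy",r["mask"])
S=8
def sil(c,p):
    x,y,th,zp=p; cc,ss=np.cos(th),np.sin(th)
    W=lambda P:np.c_[np.array(P)[:,:2]@np.array([[cc,ss],[-ss,cc]])+[x,y],np.array(P)[:,2]]
    box=lambda x0,x1,y0,y1,z0,z1:[[a,b,k] for a in(x0,x1) for b in(y0,y1) for k in(z0,z1)]
    B=[box(-62,62,-43,43,0,zp)]+[box(m-w,m+w,-34,34,0,45) for m in(-36.5,-17.5,17.5,36.5) for w in (2,)]
    a=np.linspace(0,2*np.pi,40); B.append([[27+k,30*np.cos(t),38+30*np.sin(t)] for t in a for k in(-5,5)])
    m=np.zeros((384*S,512*S),np.uint8)
    for b in B: cv2.fillConvexPoly(m,cv2.convexHull((proj(c,W(b))*S+S/2).astype(np.int32)),255)
    return cv2.resize(m,(512,384),interpolation=cv2.INTER_AREA)/255.
ds=None
def cost(p,cams):
    return sum(np.abs(sil(c,(p[0],p[1],p[2]/50,p[3]))-M[c]).sum() for c in cams)
for cams in(("top",),("scene",),("top","scene")):
    g=np.array([508.5,137.8,-.148*50,6]); sx=np.vstack([g]+[g+3*np.eye(4)[i] for i in range(4)])
    r=minimize(cost,g,args=(cams,),method="Nelder-Mead",options=dict(initial_simplex=sx,maxfev=150))
    th=r.x[2]/50; print(cams,r.x[:2],np.degrees(th),r.x[3],r.fun,"slot",r.x[:2]-27*np.array([np.cos(th),np.sin(th)]))
```

```text
scene 0.77 [209.6, 266.5, 286.8, 324.8] 2481 [(0.57, [224.6, 257.6, 250.7, 287.9])] [(array([257. , 285.5]), 0.76), (array([245.5, 294.1]), 0.9)]
top 0.95 [169.3, 195.3, 213.7, 252.7] 1822 [(0.64, [179.9, 204.2, 205.0, 214.5])] [(array([186. , 232.7]), 0.63), (array([190.2, 223.2]), 0.9)]
('top',) [508.72 141.18] -8.823417650114376 5.481490466742699 249.30196078431374 slot [482.04 145.33]
('scene',) [511.84 136.2 ] -9.02523089671566 6.519181665477785 527.6627450980393 slot [485.18 140.43]Traceback (most recent call last):
  File "<stdin>", line 24, in <module>
    res = _minimize_neldermead(fun, x0, args, callback, bounds=bounds,
                               **options)
    fsim[j] = func(sim[j])
              ~~~~^^^^^^^^
    fx = function(np.copy(x), *(wrapper_args + args))
  File "<stdin>", line 21, in cost
  File "<stdin>", line 21, in <genexpr>
  File "<stdin>", line 17, in sil
  File "h.py", line 15, in proj
    K,d,R,t,i=cam(c); return cv2.projectPoints(np.array(P,float).reshape(-1,3),np.array(i["rvec"],float),t,K,d)[0].reshape(-1,2)
              ~~~^^^
  File "h.py", line 4, in cam
    i=camera_info(c); R,_=cv2.Rodrigues(np.array(i["rvec"],float)); return np.array(i["mtx"],float),np.array(i["dist_coeffs"],float),R,np.array(i["tvec"],float).ravel(),i
ValueError: time passes only in moves, steps and waits
```

```bash
cat > e.py <<'E'
from h import *
from scipy.ndimage import map_coordinates,gaussian_filter
from scipy.optimize import least_squares
np.set_printoptions(precision=2,suppress=True)
info={c:cam(c) for c in("top","scene")}
def pj(c,P):
    K,d,R,t,i=info[c]; return cv2.projectPoints(np.array(P,float).reshape(-1,3),np.array(i["rvec"],float),t,K,d)[0].reshape(-1,2)
I={c:cv2.imread(f"pics/r_{c}.png").astype(float).mean(2) for c in info}
def W(x,P):
    c,s=np.cos(x[2]),np.sin(x[2]); P=np.array(P,float); return np.c_[P[:,:2]@np.array([[c,s],[-s,c]])+x[:2],P[:,2]]
def obs(x,c,a,b,h=4):
    f=np.linspace(.12,.88,15)[:,None]; L=np.array(a)*(1-f)+np.array(b)*f; u=pj(c,W(x,L)); t=u[-1]-u[0]; n=np.array([-t[1],t[0]])/np.linalg.norm(t)
    k=np.arange(-h,h+.01,.2); g=np.array([map_coordinates(I[c],[(q[1]+k*n[1]),(q[0]+k*n[0])],order=1) for q in u])
    g=gaussian_filter(g,(0,2)); D=np.abs(np.gradient(g,axis=1)); off=k[D.argmax(1)]; return L,n,off,u
def run(x0,edges):
    x=np.array(x0,float)
    for it in range(6):
        data=[(c,*obs(x,c,a,b,4 if it<2 else 2.5)) for c,a,b in edges]
        tgt=[(c,L,n,u+np.median(off)*n) for c,L,n,off,u in data]
        x=least_squares(lambda v:np.concatenate([((pj(c,W(v,L))-q)@n) for c,L,n,q in tgt]),x,x_scale=[1,1,.01]).x
    print("pose",x[:2],np.degrees(x[2]),"slot",W(x,[[-27,0,38]])[0],"med",[round(float(np.median(d[3])),2) for d in data],"sd",[round(float(d[3].std()),1) for d in data])
z=8
for z in(4,6,8):
  c=[[62,43,z],[62,-43,z],[-62,-43,z],[-62,43,z]]; b=[[p[0],p[1],0] for p in c]
  T=[("top",c[i],c[(i+1)%4]) for i in range(4)]; S=[("scene",c[2],c[3]),("scene",c[3],c[0])]; S0=[("scene",b[2],b[3]),("scene",b[3],b[0])]
  print(z);run([508.5,138.5,-.148],T);run([508.5,138.5,-.148],T+S0)
E
python3 e.py
```

```text
4
pose [508.74 139.86] -8.469035563159151 slot [482.03 143.84  38.  ] med [-0.5, -0.1, -0.5, -0.3] sd [0.3, 0.3, 0.3, 1.1]
pose [509.46 138.68] -8.456033909631074 slot [482.75 142.65  38.  ] med [-0.1, 0.3, -0.9, -0.9, 0.7, 0.9] sd [0.2, 0.3, 0.3, 1.1, 0.4, 0.2]
6
pose [508.45 139.44] -8.472480155922302 slot [481.74 143.42  38.  ] med [-0.5, -0.1, -0.5, -0.1] sd [0.2, 0.3, 0.3, 1.1]
pose [509.43 138.47] -8.464574306585046 slot [482.72 142.44  38.  ] med [-0.1, 0.3, -0.9, -0.7, 0.7, 0.7] sd [0.2, 0.3, 0.3, 1.2, 0.4, 0.2]
8
pose [508.29 139.69] -8.470573133850747 slot [481.58 143.67  38.  ] med [-0.3, -0.3, -0.5, -0.3] sd [0.2, 0.3, 0.3, 0.4]
pose [509.27 138.14] -8.478770238514622 slot [482.56 142.12  38.  ] med [-0.1, 0.1, -0.9, -0.5, 0.9, 0.9] sd [0.2, 0.3, 0.3, 1.1, 0.4, 0.2]
```

```bash
cat >> h.py <<'E'
SL=np.array([482.3,142.8]); PR=pose(np.pi/2-np.radians(8.5))
E
python3 -c "
from h import *
o=to([*SL,160],PR);print(o['ee_pos'],o['grasp_force'])"
```

```text
t 7.37 row [ 0.3084 -0.0801  0.0225] [-0.47  0.04  0.18] rowsneeded 7.7 4.0
[ 574.5692602  -162.4864536   142.86281733] 50.769930481910706
```

Emit:
move_arm:
  steps:
    - [0,0.02,-0.02,-0.03,-0.1,0,0.04]
    - [0,0.308,-0.08,0.0225,-0.47,0.04,0.18]
    - [0,0.308,-0.08,0.0225,-0.47,0.04,0.18]
    - [0,0.308,-0.08,0.0225,-0.47,0.04,0.18]
    - [0,0.308,-0.08,0.0225,-0.47,0.04,0.18]

```text
time: 7.78
ee_pos: [516.2, 17.5, 167.5]
orientation: [-2.382, -2.047, 0.001]
contact_force: [-0.2, 1.1, -1.4]
opening: 0.097
grasp_force: 50.7
```

```bash
python3 -c "
from h import *
o=to([*SL,160],PR);print(o['ee_pos'],o['grasp_force'])"
```

```text
t 7.78 row [ 0.1188 -0.0524  0.0075] [-0.001 -0.    -0.003] rowsneeded 3.1 0.0
[516.1619062   17.46978379 167.46057009] 50.66043198108673
```

Orientation reached, so next I move over the slot and settle.

Emit:
move_arm:
  steps:
    - [0,0.118,-0.0515,0.0075,0,0,0]
    - [0,0.118,-0.0515,0.0075,0,0,0]
    - [0,0.118,-0.0515,0.03,0,0,0]
    - [0,0.118,-0.0515,0.03,0,0,0]
    - [0,0.118,-0.0515,0.03,0,0,0]

```text
time: 8.2
ee_pos: [484.7, 142.4, 136.8]
orientation: [-2.374, -2.056, 0.007]
contact_force: [-1.3, -0.6, -2.3]
opening: 0.103
grasp_force: 50.7
```

Run:
```python
from h import *
np.set_printoptions(precision=1,suppress=True)
a=capture("scene"); cv2.imwrite("pics/r_hold.png",a)
r=regions_of("brass_centre","scene")[0]; l=landmark_of("brass_centre","scene")[:1]
o=to([*SL,125],PR);print(o['ee_pos'],o['grasp_force'],r["score"],r["extent"],l)
R=Ro.from_rotvec(o["orientation"]);p=o["ee_pos"]
from scipy.optimize import minimize
ph=np.linspace(0,2*np.pi,50)
info=cam("scene")[4]
def sil(q):
    P=np.array([p+R.apply([q[0]+30*np.cos(t),k,q[1]+30*np.sin(t)]) for t in ph for k in(-5,5)]); u=proj("scene",P)
    m=np.zeros((384*8,512*8),np.uint8); cv2.fillConvexPoly(m,cv2.convexHull((u*8+4).astype(np.int32)),255)
    return cv2.resize(m,(512,384),interpolation=cv2.INTER_AREA)/255.,u
# colour mask of brass
hsv=cv2.cvtColor(a,cv2.COLOR_BGR2HSV); print("centre hsv",hsv[int(l[0]["xy"][1]),int(l[0]["xy"][0])])
u=sil([0,29])[1]; print("pred extent",u.min(0),u.max(0))
x0,y0,x1,y1=[int(v) for v in (r["extent"][0]-30,r["extent"][1]-30,r["extent"][2]+30,r["extent"][3]+60)]
v=a[y0:y1,x0:x1].copy(); v=cv2.resize(v,None,fx=5,fy=5,interpolation=2)
# draw slot mouth rectangle at z=45 and predicted disc centre
c,s=np.cos(np.radians(-8.5)),np.sin(np.radians(-8.5))
cor=[[SL[0]+c*i-s*j,SL[1]+s*i+c*j,45] for i,j in((-7.5,-34),(7.5,-34),(7.5,34),(-7.5,34))]
cv2.polylines(v,[((proj("scene",cor)-[x0,y0]+.5)*5).astype(np.int32)],True,(0,255,0),1)
cv2.polylines(v,[cv2.convexHull(((u-[x0,y0]+.5)*5).astype(np.int32))],True,(0,0,255),1)
cv2.imwrite("pics/v9.png",v); print(v.shape,x0,y0)
```

```text
t 8.35 row [ 0. -0.  0.] [0. 0. 0.] rowsneeded 0.4 0.0
[488.6 139.7 139. ] 50.67241609096527 0.74 [242.6, 244.9, 270.0, 277.6] [{'xy': [256.0, 257.7], 'score': 0.79}]
centre hsv [20 29 79]
pred extent [241.1 239.7] [269.4 274.1]
(615, 440, 3) 212 214
```

View pics/v9.png

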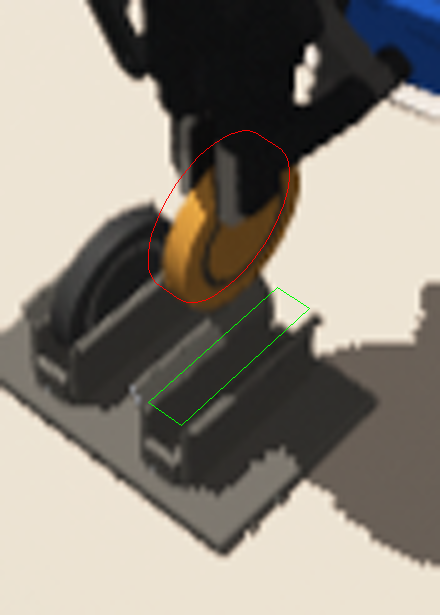

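```bash
cat > f.py <<'E'
from h import *
from scipy.optimize import least_squares
np.set_printoptions(precision=1,suppress=True)
o=observe();R=Ro.from_rotvec(o["orientation"]);p=o["ee_pos"]
a=capture("scene"); r=regions_of("brass_centre","scene")[0]; l=landmark_of("brass_centre","scene")[:1]
print(p,r["score"],np.array(r["extent"]),l)
K,d,Rc,tc,i=cam("scene"); ph=np.linspace(0,2*np.pi,60)
def ext(q):
    P=np.array([p+R.apply([q[0]+30*np.cos(t),q[2]+k,q[1]+30*np.sin(t)]) for t in ph for k in(-5,5)])
    u=cv2.projectPoints(P,np.array(i["rvec"],float),tc,K,d)[0].reshape(-1,2); return np.r_[u.min(0),u.max(0)]
hsv=cv2.cvtColor(a,cv2.COLOR_BGR2HSV).astype(int); m=(hsv[...,0]>8)&(hsv[...,0]<30)&(hsv[...,1]>130)
g=np.zeros_like(m);x0,y0,x1,y1=[int(v) for v in r["extent"]];g[y0-6:y1+7,x0-6:x1+7]=1;m&=g
ys,xs=np.nonzero(m);print("colour extent",xs.min(),ys.min(),xs.max()+1,ys.max()+1,len(xs)," model",ext([0,29,0])+.5)
E
python3 - <<'E'
exec(open('f.py').read())
to([*SL,125],PR)
E
```

```text
[488.6 139.7 139. ] 0.67 [237.8 245.  271.7 273.3] [{'xy': [258.1, 253.9], 'score': 0.89}]
colour extent 243 244 270 273 399  model [241.6 240.2 269.9 274.6]
t 8.5 row [ 0. -0.  0.] [ 0.  0. -0.] rowsneeded 0.4 0.0
```

Emit:
move_arm:
  steps:
    - [0,0.002,-0.0067,0.008,0,0,0]
    - [0,0.002,-0.0067,0.014,0,0,0]
    - [0,0.002,-0.0067,0.014,0,0,0]
    - [0,0.002,-0.0067,0.014,0,0,0]
    - [0,0.002,-0.0067,0.014,0,0,0]

```text
time: 8.92
ee_pos: [481.6, 143.3, 124.4]
orientation: [2.379, 2.05, 0.0]
contact_force: [-0.4, -0.4, -1.9]
opening: 0.101
grasp_force: 50.6
```

Run:
```python
exec(open('f.py').read())
np.set_printoptions(precision=4,suppress=True)
to([*SL,67],PR)
# relative check: slot edges of fins in this picture
v=cv2.resize(a[225:335,205:300],None,fx=5,fy=5,interpolation=2)
def pl(P,col):
    cv2.polylines(v,[((proj("scene",P)-[205,225]+.5)*5).astype(np.int32)],True,col,1)
c,s=np.cos(np.radians(-8.5)),np.sin(np.radians(-8.5))
w=lambda i,j,z:[SL[0]+c*i-s*j,SL[1]+s*i+c*j,z]
pl([w(i,j,37) for i,j in((-7.5,-34),(7.5,-34),(7.5,34),(-7.5,34))],(0,255,0))
pl([w(i,34,z) for i,z in((-7.5,8),(7.5,8),(7.5,37),(-7.5,37))],(0,255,255))
pl([w(i,j,8) for i,j in((-35,-43),(89,-43),(89,43),(-35,43))],(255,0,0))
u=np.array([p+R.apply([30*np.cos(t),k,29+30*np.sin(t)]) for t in ph for k in(-5,5)])
cv2.polylines(v,[cv2.convexHull(((proj("scene",u)-[205,225]+.5)*5).astype(np.int32))],True,(0,0,255),1)
cv2.imwrite("pics/v10.png",v)
```

```text
[481.6 143.3 124.4] 0.57 [245.5 251.8 272.  282.3] [{'xy': [257.2, 265.6], 'score': 0.66}]
colour extent 246 253 273 282 388  model [244.1 249.2 272.2 283.4]
t 9.07 row [-0.0007  0.0003  0.0579] [0.002 0.    0.001] rowsneeded 1.4 0.0
```

View pics/v10.png

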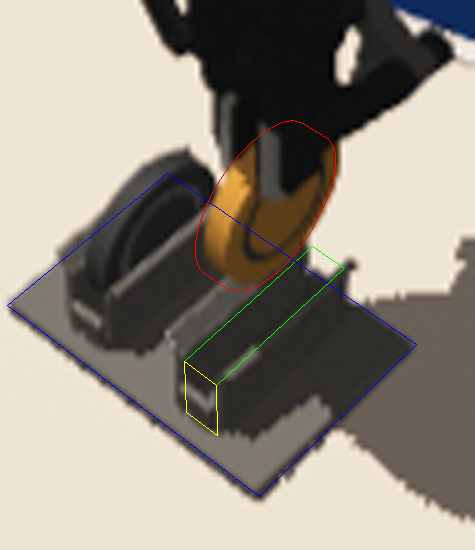

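Plate, slot and end stop match the overlay. The disc sits about 2.5 mm toward -y of the model, so I correct that and lower into the slot.

Emit:
move_arm:
  steps:
    - [0,0.0018,0,0.01,0,0,0]
    - [0,0.0018,0,0.02,0,0,0]
    - [0,0.0018,0,0.03,0,0,0]
    - [0,0.0018,0,0.04,0,0,0]
    - [0,0.0018,0,0.044,0,0,0]

```text
time: 9.48
ee_pos: [481.4, 145.0, 78.6]
orientation: [2.379, 2.051, -0.001]
contact_force: [1.0, -0.5, -1.7]
opening: 0.099
grasp_force: 50.7
```

Emit:
move_arm:
  steps:
    - [0,0,0,0,0,0,0]
    - [0,0,0,0,0,0,0]

```text
time: 9.65
ee_pos: [481.5, 145.1, 80.0]
orientation: [2.379, 2.051, -0.001]
contact_force: [0.1, -0.4, -2.2]
opening: 0.101
grasp_force: 50.7
```

Run:
```python
exec(open('f.py').read())
np.set_printoptions(precision=4,suppress=True)
print(o["contact_force"],o["moment"],o["opening"]);to([*SL,67],PR)
```

```text
[481.5 145.1  80. ] 0.71 [244.2 275.8 269.3 299.6] [{'xy': [258.3, 280.5], 'score': 0.52}]
colour extent 246 272 272 298 277  model [244.  267.3 271.2 300.3]
[ 0.1306 -0.3503 -2.1685] [0.0319 0.0135 0.0168] 0.10147288982197862
t 9.8 row [-0.0023  0.0008  0.0138] [0.001 0.001 0.   ] rowsneeded 0.3 0.0
```

Emit:
move_arm:
  steps:
    - [0,0,0,0.004,0,0,0]
    - [0,0,0,0.007,0,0,0]
    - [0,0,0,0.009,0,0,0]
    - [0,0,0,0.0105,0,0,0]
    - [0,0,0,0.0105,0,0,0]

```text
time: 10.22
ee_pos: [481.5, 145.1, 69.7]
orientation: [2.379, 2.051, -0.001]
contact_force: [1.2, 0.1, -2.3]
opening: 0.096
grasp_force: 50.7
```

Emit:
move_arm:
  steps:
    - [0,0,0,0.001,0,0,0]
    - [0,0,0,0.002,0,0,0]
    - [0,0,0,0.002,0,0,0]

```text
time: 10.47
ee_pos: [482.2, 145.3, 68.3]
orientation: [2.378, 2.05, 0.001]
contact_force: [-0.5, 0.2, -2.6]
opening: 0.099
grasp_force: 50.8
```

Emit:
move_arm:
  steps:
    - [0,0,0,0.001,0,0,0]
    - [0,0,0,0.001,0,0,0]
    - [0,0,0,0.002,0,0,0]
    - [0,0,0,0.002,0,0,0]

```text
time: 10.8
ee_pos: [482.7, 145.4, 68.1]
orientation: [2.378, 2.05, 0.001]
contact_force: [-3.7, -0.2, 10.5]
opening: 0.099
grasp_force: 52.4
```

Emit:
move_arm:
  steps:
    - [0,0,0,0.001,0,0,0]
    - [0,0,0,0.001,0,0,0]

```text
time: 10.97
ee_pos: [483.0, 145.5, 68.0]
orientation: [2.378, 2.05, 0.002]
contact_force: [-4.5, -0.3, 16.3]
opening: 0.104
grasp_force: 53.2
```

Run:
```python
exec(open('f.py').read())
print(o["contact_force"],np.round(o["moment"],3),p)
ex=lambda q:ext(q)
for dx in (-4,-2,0,2):print(dx,ext([dx,28,0])+.5)
```

```text
[483.  145.5  68. ] 0.65 [242.7 277.1 266.6 298.9] [{'xy': [256.4, 285.3], 'score': 0.73}]
colour extent 245 276 271 300 202  model [243.3 271.6 270.2 304.3]
[-4.5 -0.3 16.3] [-0.2  1.1 -0.1] [483.  145.5  68. ]
-4 [244.8 269.9 271.7 302.5]
-2 [244.1 270.6 270.9 303.2]
0 [243.3 271.2 270.2 304. ]
2 [242.5 271.9 269.5 304.7]
```

Emit:
move_arm:
  steps:
    - [0,0,0,-0.0015,0,0,0]
    - [0,0,0,-0.003,0,0,0]
    - [0,0,0,-0.003,0,0,0]

```text
time: 11.37
ee_pos: [482.3, 145.3, 68.4]
orientation: [2.378, 2.05, 0.002]
contact_force: [0.3, 0.4, -1.9]
opening: 0.101
grasp_force: 50.7
```

Run:
```python
from h import *
o=observe(); print(o["time"],o["ee_pos"],o["contact_force"],o["moment"])
```

```text
11.3667 [482.33708219 145.3149188   68.39243281] [ 0.34196297  0.36417244 -1.91284706] [ 0.01949848 -0.02171202  0.00239921]
```

Emit:
move_arm:
  steps:
    - [0.14,0,0,0,0,0,0]
    - [0.18,0,0,0,0,0,0]
    - [0.25,0,0,0,0,0,0]
    - [0.32,0,0,0,0,0,0]
    - [0.32,0,0,0,0,0,0]

```text
time: 11.78
ee_pos: [482.1, 145.2, 68.1]
orientation: [2.378, 2.05, 0.001]
contact_force: [0.1, -0.1, -0.7]
opening: 0.321
grasp_force: 0.0
```

Emit:
move_arm:
  steps:
    - [0.32,0,0,-0.01,0,0,0]
    - [0.32,0,0,-0.03,0,0,0]
    - [0.32,0,0,-0.06,0,0,0]
    - [0.32,0,0,-0.1,0,0,0]
    - [0.32,0,0,-0.14,0,0,0]

```text
time: 12.2
ee_pos: [480.7, 145.1, 209.4]
orientation: [2.379, 2.051, -0.002]
contact_force: [1.4, 0.8, 0.3]
opening: 0.322
grasp_force: 0.0
```

Emit:
move_arm:
  steps:
    - [0.32,-0.04,0,-0.02,0,0,0]
    - [0.32,-0.08,0,-0.02,0,0,0]
    - [0.32,-0.12,0,-0.02,0,0,0]
    - [0.32,-0.16,0,-0.02,0,0,0]
    - [0.32,-0.16,0,-0.02,0,0,0]

```text
time: 12.62
ee_pos: [457.4, -18.7, 229.4]
orientation: [2.382, 2.041, -0.002]
contact_force: [-0.6, -0.2, -0.7]
opening: 0.316
grasp_force: 0.0
```

Run:
```python
from h import *
np.set_printoptions(precision=1,suppress=True)
p=np.array([*SL,38.]);R=PR;ph=np.linspace(0,2*np.pi,60)
u=lambda c,dy=0:proj(c,[p+R.apply([dy+30*np.cos(t),k,30*np.sin(t)]) for t in ph for k in(-5,5)])
for c in("scene","top"):
    a=capture(c); cv2.imwrite(f"pics/end_{c}.png",a)
    for q in regions_of("brass_centre",c)[:1]: print(c,q["score"],np.array(q["extent"]),q["mask"].sum(),"model",u(c).min(0)+.5,u(c).max(0)+.5)
    for n in("brass_centre","dark_disc","rack_disc","bottle","gauge"): print(n,[(np.array(q["xy"]),q["score"]) for q in landmark_of(n,c)[:1]])
o=observe();print(o["time"],o["ee_pos"],o["contact_force"],o["opening"])
for c in("scene","top"):
    h=cv2.cvtColor(cv2.imread(f"pics/end_{c}.png"),cv2.COLOR_BGR2HSV).astype(int); m=(h[...,0]>8)&(h[...,0]<30)&(h[...,1]>130)
    m[:, :150]=0;m[:,300:]=0;m[:180]=0;ys,xs=np.nonzero(m);print("colour",c,xs.min(),ys.min(),xs.max(),ys.max(),len(xs))
    d=cv2.absdiff(cv2.imread(f"pics/end_{c}.png"),cv2.imread(f"pics/{c[0]}0.png")).max(2)
    print("bottle/gauge diff",c,d[130:160,195:350].max() if c=="top" else d[155:245,165:265].max())
```

```text
scene 0.58 [242.8 268.4 271.2 301.3] 395 model [244.5 271.1] [271.3 303.8]
brass_centre [(array([258. , 287.2]), 0.86)]
dark_disc [(array([299.8, 205. ]), 0.65)]
rack_disc [(array([238.7, 282.2]), 0.92)]
bottle [(array([177.4, 239.3]), 0.77)]
gauge [(array([242.1, 181.5]), 0.73)]
top 0.64 [176.4 231.1 195.3 235.3] 102 model [174.7 229.9] [202.8 238.8]
brass_centre [(array([190.6, 236.4]), 0.41)]
dark_disc [(array([188.5, 234.3]), 0.19)]
rack_disc [(array([194. , 210.7]), 0.42)]
bottle [(array([208.6, 147.1]), 0.71)]
gauge [(array([301.9, 145.4]), 0.86)]
13.3167 [458.2 -12.5 228.1] [-0.6  0.2 -0.2] 0.3202670365321962
colour scene 245 271 270 299 362
bottle/gauge diff scene 19
colour top 175 231 195 238 115
bottle/gauge diff top 30
```

```bash
python3 -c "
from station import *
o=observe();print(o['time'],o['contact_force'],abs(o['qvel']).max());print(sign_off())"
```

```text
13.3167 [-0.61425301  0.20154876 -0.16531346] 0.005354317780912856
the job is handed in; nothing more can be done
None
```

The brass disc was tipped, gripped by its raised edge and lifted out, and now stands on edge in the rack's free slot; the job is handed in at 13.3 s. The last pictures match an upright disc in the slot to 1–5 pixels, and the dark discs, bottle and caliper look unmoved, but I don't have the judge's verdict.

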